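# Bring the beaker under the ratchet-stand probe

### The job

On the white-board stand, pull the probe's ratchet rail gently straight up by its black T-handle as far as it will go, until you feel the end stop, and let go so that it hangs on its pawl. Then push the sliding carriage with the beaker fully home against its stop, under the probe. Finally press the pawl's tab down gently onto its rubber buffer and keep it there until the probe has sunk all the way down into the beaker, then let the tab spring back; do not force any of the stops, do not let the probe and beaker touch, and leave the other glassware alone.

Things in the scene. Friction and masses are not known exactly. Their poses are not given: they have to be found in the camera images.
- stand: White-painted board, 245 x 320 x 15 mm, fixed to the bench. Its origin is on the bench under the rail's axis; z up. Its y axis points from the rail to the probe and beaker side, its -y side has the pawl's tab, and its -x side faces the robot. The board reaches x -170 to +75 mm and y -165 to +155 mm from the origin.
- column: Aluminium channel that guides the rail, 34 mm in x, y -48 to +20 mm, its top 140 mm above the bench; origin on the board's top at the rail's axis. Hidden inside it is an end stop for the rail, clamped by hand so that the rail's travel ends somewhere between 63 and 70 mm; it cannot be seen and must be felt. It may be loaded with up to 25 N.
- knob (a point): Centre of the black T-handle on top of the rail: a bar 60 mm along the stand's x, 14 mm along y, 20 mm high, 212 mm above the bench when the rail is down. Below the bar come 14 mm of neck, 10 mm thick, then the rail, 16 mm square; the arm, 12 mm wide and 12 mm high, which runs along the stand's y to the probe, has its top 31 mm below the bar. Moves with the rail.
- rail (a joint): Height of the steel rail with teeth, in m: 0 fully down, growing upward. Rail, arm and probe weigh about 0.35 to 0.5 kg. The pawl catches it at 11, 23, 35, 47 and 59 mm, once raised some 4 mm beyond; going up takes about 5 to 15 N, with a click at each tooth. Let go, it drops back by less than one tooth onto the pawl. With the pawl held off it sinks by itself, damped, at some 30 to 70 mm/s.
- probe_tip (a point): Lower tip of the clear probe, 12 mm in diameter, upright, 100 mm along the stand's y from the rail; 46 mm above the bench when the rail is down. Its black cap reaches 142 mm above the tip. Moves with the rail.
- tab (a point): Centre of the top face of the pawl's flat black tab, 32 x 32 x 6 mm, 116 mm along the stand's -y from the rail and 87 mm above the bench at rest. Pressing it straight down tips the pawl's nose out of the teeth.
- pawl (a joint): Tilt of the sprung pawl in rad: 0 in the teeth, growing as the tab (82 mm from the pivot) goes down. The nose is clear of the teeth from about 0.17 (tab 14 mm down) and the tab meets the rubber buffer at about 0.21 (17 mm down). Pressing takes 2 to 6 N up to the buffer. It springs back when let go.
- buffer: Upright post, 18 mm in diameter, with a rubber top, under the tab; origin at its foot on the board. It may be loaded with up to 15 N.
- shuttle (a joint): Travel of the carriage that bears the beaker, in m, along the stand's +x (away from the robot): 0 farthest out, 0.085 home under the probe against the stop. Slides with about 3 N of friction and stays where it is left.
- push_plate (a point): Middle of the robot-side face of the carriage's white upright plate: 50 mm wide in y, 8 mm thick, from 27 to 75 mm above the bench, this point 51 mm above it. Its beaker's axis lies 72 mm along the stand's +x from this point. Moves with the carriage.
- endstop: Dark steel block at the far end of the carriage's track; origin on the board's top at the rail's axis. It may be loaded with up to 20 N.
- beaker_mid (a point): Centre of the glass beaker, 60 mm in diameter, 60 mm high, wall 2.5 mm, floor 4 mm, held fast on the carriage by four low lips, with its rim 87 mm above the bench. This point is on its axis, half-way up.
- beaker: The same beaker; origin at the centre of its underside.
- reagent: Amber bottle, 60 mm in diameter, 150 mm high, a bystander; origin at the centre of its underside.
- flask: Conical glass flask, 74 mm across the foot, 110 mm high, a bystander; origin at the centre of its underside.
- dropper: Small amber bottle, 40 mm in diameter, 85 mm high, a bystander; origin at the centre of its underside.

How it is judged (in metres and radians):
On the way, in this order (a step that is already met when the one before it is completed fails the run):
1. the rail has been pulled up against its hidden end stop (contact force between column and rail above 2 N and value of joint rail above 0.059 m), for 0.04 s.
2. the rail hangs on its pawl at the 59 mm notch, let go (value of joint rail above 0.055 m and contact force between each of the fingers, the arm and rail below 0.3 N), for 0.3 s.
3. the carriage is home (within 2.5 mm) under the raised probe (value of joint shuttle above 0.0825 m and value of joint rail above 0.055 m and horizontal distance between probe_tip and beaker_mid below 0.01 m), for 0.2 s.
At the end, for the whole second after the job is handed in: The rail is fully down (within 4 mm) with the probe inside the beaker (axes within 10 mm), the carriage is home within 2.5 mm, and the pawl has sprung back into the teeth (below 0.05 rad) (value of joint rail below 0.004 m and value of joint pawl below 0.05 rad and value of joint shuttle above 0.0825 m and horizontal distance between probe_tip and beaker_mid below 0.01 m); the robot touches nothing.
It fails at once if the rail's end stop is loaded with more than 25 N (contact force between column and rail above 25 N).
It fails at once if the carriage's stop is loaded with more than 20 N (contact force between endstop and shuttle above 20 N).
It fails at once if the tab's rubber buffer is loaded with more than 15 N (contact force between buffer and pawl above 15 N).
It fails at once if the probe touches the beaker (contact force between rail and beaker above 0.5 N).
It fails at once if a bystander is moved more than 30 mm (distance of any of reagent, flask, dropper from where it was at the start of the episode above 0.03 m).
It also fails if it takes over 72 s, if anything falls off the work surface, if the arm or the gripper's body presses on something with over 40 N, if the wrist force passes 120 N, or if a joint passes its speed limit or range.

### The arm

A 6-joint arm with a two-finger parallel gripper is mounted at the origin on the work surface. World frame = base frame: x ahead of the robot, y to its left, z up, the work surface at z = 0. Lengths are in m, angles in degrees, forces in N, time in s.
With the tool pointing down it reaches from about 0.4 to 0.825 m from the base axis. Payload 7 kg.
Tool frame: the origin (TCP) lies on the centre line of the jaws, within the pads' length; the fingertips stand 11 mm ahead of it and the grasp point (between the pads) lies 8 mm behind it; z points along the fingers, y is the line along which they close (so a half turn about z gives the same grasp; the last joint's range is limited). The gripper opens to 88 mm and grips with 3 to 60 N. Pads are 19 mm wide; open, the fingers measure 130 mm over their backs; the gripper's body (78 mm by 193 mm) begins 47 mm behind the grasp point.
Start: joints at [-59.181, 20.546, 0.682, 0, -70.136, -16.507], TCP at [0.167, -0.654, 0.238] pointing down, gripper open.
Joint ranges: [-176.03, 176.03], [-82.01, 121.73], [-58.28, 71.71], [-173.87, 95.51], [-174.79, -0.11], [-173.66, 173.66]. Speed limits (degrees/s): [136.94, 136.94, 172.46, 180, 180, 180].

### API

Orientations are given as [roll, pitch, yaw] about the fixed x, y, z axes, in that order (R = Rz(yaw) Ry(pitch) Rx(roll)).
In Python, from plant import r, capture, camera_model, job gives the robot as it stands.
- The arm moves only by the tool drive_tool, never from a script. Its argument "increments" is a list that holds one entry, the list of rows, each a list of 5 numbers: the gripper's target within -1 to 1 (fully open at 1, half-way at 0, shut at -1), then the shift along the tool's x, y, z scaled (see below), then the turn about the tool's z scaled (see below). In form: [[[gripper, tx, ty, tz, roll], ...]]. A call has 1 to 5 rows; each row is the pose to reach, as a shift and turn from the pose commanded when the call began, along the tool's axes at that moment, turning the shorter way round; what a row does not reach only later rows make up. The controller multiplies each number of a shift by 120 mm and each number of a turn by 360 degrees. A row lasts 1/8 s, in which the tool goes at most 62.5 mm and 10.7 degrees, less where a joint would pass 70% of its speed; a pose out of reach is approached as far as the arm can. A call with a number of a shift or a turn outside -1 to 1 is refused whole. A call with a gripper value outside its range is refused whole. The fingers move at their own pace and stop on an object; "squeeze" is the grip in N (left out, the last holds). Time passes only in rows, so rows that repeat a pose let the fingers close. It gives the time, the measured TCP pose, the force, the opening and the grip force at its end, in the units of the state.
- r.get_state(): the state, without advancing time (a new reading comes with each control period).
- capture(name): name is "scene" or "top" or "wrist"; returns the picture (420x560x3 uint8, red, green, blue); there is no depth.
- camera_model(name): a dict with "camera_matrix" (3x3 intrinsics, pixels), "k1" (the pictures are not rectified: a ray, as slopes to the right and down, at radius r is drawn at 1 + k1 r^2 times it, then the intrinsics apply), "rvec" (rotation vector, rad) and "tvec" (3), from world to camera coordinates, as OpenCV has them. Camera axes: x right, y down, z forward; pixel columns grow to the right and rows downward; lengths in m; the calibration is good to about 2 mm. A picture is of the moment at which its call begins: read the wrist's pose just before it. camera_model takes no time and is no camera call; for the wrist camera it gives the pose at the moment of the call.
- job.close_job(): hands the job in; it is judged then, once.
The state is a dict: "time_s": time; "joints": joint angles; "qd": joint speeds; "joint_torque": joint torques, N m; "tcp_pos": TCP position; "eef_rot": TCP orientation; "contact_force": force on the tool from outside, world axes, zero at the start; "moment": the same for the moment, N m; "gripper_width": finger opening in m; "gripper_force": force on a finger pad.
Only numpy, scipy, OpenCV 4.12 (cv2) and the standard library are available. Lean on these libraries where they do the work, as an engineer would, in place of code of your own. Each camera call takes 0.05 s, during which the arm holds its last target. There are 200 camera calls.

## Working session

There is one attempt and no reset: what is moved stays moved. The work goes in short steps, Python scripts to look and compute and a tool call to move; the robot and the scene stay as the last step left them, time stands still between calls to the robot, and variables do not carry over. Pictures are saved under pics/ and viewed, at most 10 in all, crops included, and the job is handed in when it is done.

Besides the shell and the picture viewer there is one more tool, called as name(argument=value, ...) on one line, values as JSON. drive_tool: Moves the arm, as the interface text tells. Its arguments: {"type":"object","properties":{"increments":{"type":"array"},"squeeze":{"type":"number"}},"required":["increments"]}

```bash
mkdir -p pics; ls; cat > h.py <<'E'
import numpy as np, cv2
from plant import r, capture, camera_model, job
def ray(m,u,v):
    K=np.array(m["camera_matrix"]);x=(u-K[0,2])/K[0,0];y=(v-K[1,2])/K[1,1]
    a,b=x,y
    for _ in range(20):
        s=1+m["k1"]*(a*a+b*b);a,b=x/s,y/s
    R=cv2.Rodrigues(np.array(m["rvec"],float))[0];t=np.array(m["tvec"],float).ravel()
    return -R.T@t, R.T@np.array([a,b,1.])
def onz(m,u,v,z):
    o,d=ray(m,u,v);return o+d*(z-o[2])/d[2]
def proj(m,P):
    K=np.array(m["camera_matrix"]);R=cv2.Rodrigues(np.array(m["rvec"],float))[0]
    p=R@np.array(P,float)+np.array(m["tvec"],float).ravel();a,b=p[:2]/p[2];s=1+m["k1"]*(a*a+b*b)
    return np.array([K[0,0]*a*s+K[0,2],K[1,1]*b*s+K[1,2]])
def snap(n,f):
    m=camera_model(n);im=capture(n);cv2.imwrite("pics/"+f,im[:,:,::-1]);return m,im
E
python3 - <<'E'
from h import *
a=snap("scene","s0.png");b=snap("top","t0.png")
for m in (a[0],b[0]): print(ray(m,280,210), m["k1"])
print(r.get_state())
E
```

```text
pics
(array([ 1.39814986, -0.17970295,  1.01496593]), array([-0.65425007,  0.16720529, -0.73768737])) -0.18091553497769777
(array([0.37785088, 0.00834191, 1.03481548]), array([ 0.22876238, -0.008332  , -0.97351535])) -0.08578625098004433
{'time_s': 0.1, 'joints': array([-5.91813333e+01,  2.05865119e+01,  6.39781066e-01, -1.58425329e-02,
       -7.01357763e+01, -1.65083132e+01]), 'qd': array([-0.03734551, -0.12943577,  0.01014235, -0.03255745, -0.11826128,
        0.0138127 ]), 'joint_torque': array([-2.08824531e-03, -5.84164202e+01,  2.93748432e+01,  7.01557651e+00,
        1.00290249e-02, -5.39653570e-05]), 'tcp_pos': array([ 0.16672424, -0.65366256,  0.23673733]), 'eef_rot': array([ 1.79916662e+02, -9.16669764e-03, -1.65695034e+02]), 'contact_force': array([-1.4354481 ,  0.23196321, -0.26343909]), 'moment': array([-0.02676269, -0.03736733,  0.0231521 ]), 'gripper_force': 0.0, 'gripper_width': 0.08773178502333957}
```

View pics/s0.png

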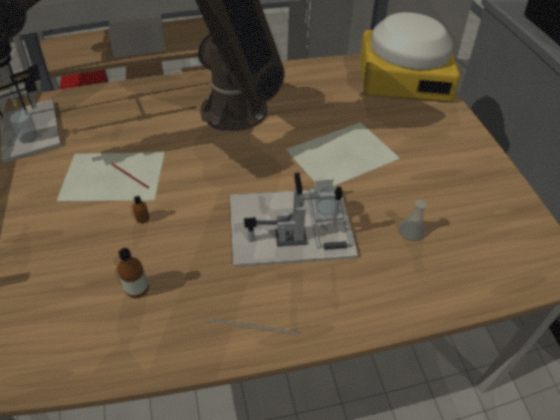

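View pics/t0.png

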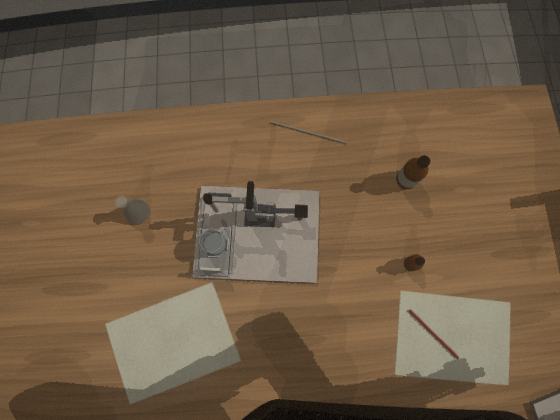

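The top view shows the board corners near (201,187), (319,191), (317,282) and (193,278). The T-handle is at about (250,195), the tab at (301,211), the beaker at (214,242), and the plate near (210,268). The bystanders stand well clear of the board.

```bash
python3 - <<'E'
from h import *
m=camera_model("top");im=cv2.imread("pics/t0.png")
g=im[:,:,:].max(2); hsv=cv2.cvtColor(im,cv2.COLOR_BGR2HSV)
w=((hsv[:,:,1]<60)&(g>85)).astype(np.uint8); w[:150]=0;w[284:]=0;w[:,:180]=0;w[:,330:]=0
w=cv2.morphologyEx(w,cv2.MORPH_CLOSE,np.ones((25,25)))
c=max(cv2.findContours(w,0,2)[0],key=cv2.contourArea)
box=cv2.boxPoints(cv2.minAreaRect(c));ap=cv2.approxPolyDP(cv2.convexHull(c),6,True)[:,0]
print(cv2.contourArea(c),ap)
C=[(p,onz(m,*p,0.015)) for p in ap]
for p,P in C: print(p,P.round(4))
dk=((g<50)).astype(np.uint8);dk[:175]=0;dk[290:]=0;dk[:,:195]=0;dk[:,318:]=0
n,l,s,ce=cv2.connectedComponentsWithStats(dk)
for i in range(1,n):
    if s[i,4]>30: print(s[i],ce[i].round(1),"z212",onz(m,*ce[i],.222)[:2].round(4),"z87",onz(m,*ce[i],.087)[:2].round(4))
cv2.imwrite("pics/t0c.png",cv2.resize(im[170:295,180:330],None,fx=5,fy=4.8,interpolation=2))
E
```

```text
10983.0 [[201 186]
 [318 191]
 [316 282]
 [194 277]]
[201 186] [0.7007 0.2075 0.015 ]
[318 191] [ 0.6618 -0.1062  0.015 ]
[316 282] [ 0.422  -0.0776  0.015 ]
[194 277] [0.4586 0.2333 0.015 ]
[246 182   7  27 161] [249.4 195.9] z212 [0.6049 0.0641] z87 [0.6426 0.0734]
[204 194   8  10  71] [207.6 198.5] z212 [0.6062 0.1537] z87 [0.6442 0.1778]
[295 206  12  12 134] [300.5 211.1] z212 [ 0.5631 -0.0416] z87 [ 0.5939 -0.0499]
[248 218  19   8  56] [257.3 221.8] z212 [0.5472 0.0508] z87 [0.5754 0.0578]
```

View pics/t0c.png

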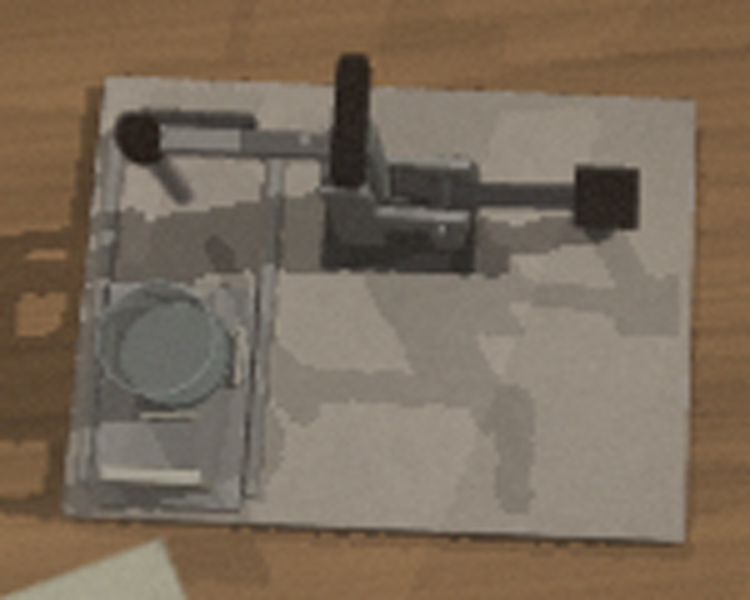

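Estimate for the stand: origin about (0.607, 0.064), yaw about -6.8°. I'll move above the knob with the current orientation and then turn.

drive_tool(increments=[[[1,-0.4,0.4,-0.5,0],[1,-0.8,0.8,-0.8,0],[1,-1,0.98,-0.8,0],[1,-1,0.98,-0.8,0]]])

```text
time_s: 0.6
tcp_pos: [0.2557, -0.5085, 0.3358]
eef_rot: [-179.8, 0.1, -165.5]
contact_force: [0.5, -1.0, -0.7]
gripper_width: 0.0874
gripper_force: 0.0
```

drive_tool(increments=[[[1,-0.4,0.4,0,0],[1,-0.8,0.8,0,0],[1,-1,0.98,0,0],[1,-1,0.98,0,0]]])

```text
time_s: 1.1
tcp_pos: [0.3422, -0.3651, 0.3332]
eef_rot: [180.0, -0.0, -165.5]
contact_force: [-0.3, 0.1, 0.8]
gripper_width: 0.0879
gripper_force: 0.0
```

drive_tool(increments=[[[1,-0.4,0.4,0,0],[1,-0.8,0.8,0,0],[1,-1,0.98,0,0],[1,-1,0.98,0,0]]])

```text
time_s: 1.6
tcp_pos: [0.4294, -0.2221, 0.3328]
eef_rot: [180.0, -0.1, -165.5]
contact_force: [0.0, 0.5, -0.3]
gripper_width: 0.0875
gripper_force: 0.0
```

drive_tool(increments=[[[1,-0.4,0.4,0,0.02],[1,-0.8,0.8,0,0.04],[1,-1,0.98,0,0.0586],[1,-1,0.98,0,0.0586],[1,-1,0.98,0,0.0586]]])

```text
time_s: 2.22
tcp_pos: [0.5154, -0.0808, 0.333]
eef_rot: [-180.0, -0.1, 173.2]
contact_force: [-0.3, 0.9, 0.8]
gripper_width: 0.0879
gripper_force: 0.0
```

drive_tool(increments=[[[1,-0.3,0.4,0,0],[1,-0.6,0.8,0,0],[1,-0.62,1,0,0],[1,-0.62,1,0,0]]])

```text
time_s: 2.72
tcp_pos: [0.6036, 0.0306, 0.3329]
eef_rot: [-180.0, -0.1, 173.2]
contact_force: [-0.6, 0.5, 0.3]
gripper_width: 0.0873
gripper_force: 0.0
```

```bash
python3 - <<'E'
from h import *
m,im=snap("wrist","w0.png");print(r.get_state()["tcp_pos"],ray(m,280,210),proj(m,[.607,.064,.222]))
E
```

```text
[0.60328619 0.0298773  0.3334028 ] (array([0.5274808 , 0.04023892, 0.47993865]), array([ 0.28292065, -0.05006125, -0.95796848])) [331.85265805 208.60694615]
```

View pics/w0.png

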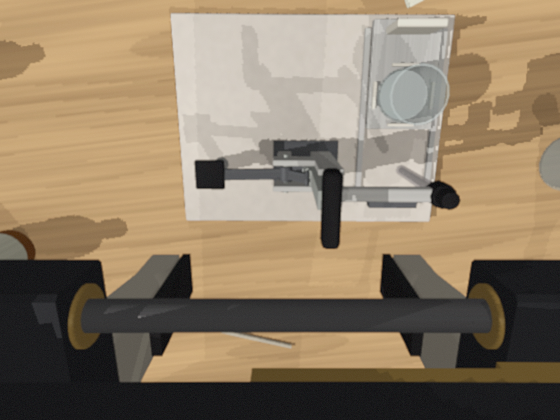

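The wrist view shows the bar at about (331, 170–247), the tab at (210,174), the plate near (412,22), the probe cap at (445,195), and the board corners at (173,14), (454,15), (431,220) and (187,220).

```bash
python3 - <<'E'
from h import *
m=camera_model("wrist");im=cv2.imread("pics/w0.png");g=im.max(2)
C=np.array([onz(m,u,v,.015)[:2] for u,v in [(173,14),(454,15),(431,220),(187,220)]]);print(C.round(4))
for a,b in((0,1),(3,2)): d=C[b]-C[a];print("yaw",-np.degrees(np.arctan2(d[0],d[1])),np.linalg.norm(d))
for a,b in((0,3),(1,2)): d=C[b]-C[a];print("yaw",np.degrees(np.arctan2(d[1],d[0])),np.linalg.norm(d))
dk=(g<48).astype(np.uint8);dk[252:]=0
n,l,s,ce=cv2.connectedComponentsWithStats(dk)
for i in range(1,n):
    if s[i,4]>200: 
        rc=cv2.minAreaRect(np.argwhere(l==i)[:,::-1].astype(np.float32));print(s[i],ce[i].round(1),rc,onz(m,*rc[0],.222).round(4),onz(m,*rc[0],.087).round(4))
for u,v in[(331,172),(331,247)]:print(onz(m,u,v,.222).round(4),onz(m,u,v,.202).round(4))
E
```

```text
[[ 0.423  -0.0758]
 [ 0.4614  0.2367]
 [ 0.7017  0.21  ]
 [ 0.664  -0.1076]]
yaw -7.006671724096674 0.31483331312029966
yaw -6.7590585980233024 0.319833486179622
yaw -7.524036658336078 0.24309267482136293
yaw -6.342442481718511 0.24171679870596416
[196 160  28  28 745] [209.9 173.8] ((209.5, 173.5), (27.0, 27.0), 90.0) [ 0.5711 -0.0198  0.222 ] [ 0.5942 -0.0509  0.087 ]
[ 321  169   21   79 1401] [330.9 207. ] ((331.1102294921875, 207.99337768554688), (19.200632095336914, 78.17520141601562), 0.9710219502449036) [0.6064 0.0628 0.222 ] [0.6478 0.075  0.087 ]
[428 181  31  28 565] [443.4 195.3] ((443.7411804199219, 194.3352813720703), (28.96021842956543, 26.682451248168945), 77.47119140625) [0.6057 0.1433 0.222 ] [0.6468 0.1975 0.087 ]
[0.5801 0.065  0.222 ] [0.5842 0.0669 0.202 ]
[0.6365 0.0602 0.222 ] [0.645  0.0618 0.202 ]
```

drive_tool(increments=[[[1,0,0.28,0,0],[1,0,0.28,0.3,0],[1,0,0.28,0.6,0],[1,0,0.28,0.9,0],[1,0,0.28,0.9,0]]])

```text
time_s: 3.4
tcp_pos: [0.6056, 0.0621, 0.2238]
eef_rot: [-179.9, -0.2, 173.1]
contact_force: [0.8, 0.7, 0.1]
gripper_width: 0.0878
gripper_force: 0.0
```

drive_tool(increments=[[[1,0,0,0.17,0],[1,0,0,0.17,0],[-0.4,0,0,0.17,0],[-1,0,0,0.17,0],[-1,0,0,0.17,0]]], squeeze=25)

```text
time_s: 4.03
tcp_pos: [0.6079, 0.0642, 0.2059]
eef_rot: [180.0, 0.1, 173.2]
contact_force: [-0.2, 0.3, -0.6]
gripper_width: 0.063
gripper_force: 0.0
```

drive_tool(increments=[[[-1,0,0,0,0],[-1,0,0,0,0],[-1,0,0,0,0],[-1,0,0,0,0],[-1,0,0,0,0]]])

```text
time_s: 4.65
tcp_pos: [0.6076, 0.0639, 0.2051]
eef_rot: [-180.0, -0.0, 173.2]
contact_force: [0.4, -5.8, 0.0]
gripper_width: 0.0139
gripper_force: 25.0
```

drive_tool(increments=[[[-1,0,-0.006,-0.04,0],[-1,0,-0.006,-0.08,0],[-1,0,-0.006,-0.12,0],[-1,0,-0.006,-0.16,0],[-1,0,-0.006,-0.16,0]]])

```text
time_s: 5.28
tcp_pos: [0.6076, 0.0638, 0.2234]
eef_rot: [180.0, -0.0, 173.2]
contact_force: [2.6, 1.0, -8.7]
gripper_width: 0.0137
gripper_force: 25.0
```

drive_tool(increments=[[[-1,0,0,-0.04,0],[-1,0,0,-0.08,0],[-1,0,0,-0.12,0],[-1,0,0,-0.16,0],[-1,0,0,-0.16,0]]])

```text
time_s: 5.9
tcp_pos: [0.6076, 0.0638, 0.2433]
eef_rot: [180.0, -0.0, 173.2]
contact_force: [3.1, 2.9, -7.7]
gripper_width: 0.0139
gripper_force: 25.0
```

drive_tool(increments=[[[-1,0,0,-0.04,0],[-1,0,0,-0.08,0],[-1,0,0,-0.12,0],[-1,0,0,-0.16,0],[-1,0,0,-0.16,0]]])

```text
time_s: 6.52
tcp_pos: [0.6076, 0.0638, 0.2627]
eef_rot: [180.0, -0.0, 173.2]
contact_force: [2.9, 3.0, -7.4]
gripper_width: 0.0143
gripper_force: 25.0
```

drive_tool(increments=[[[-1,0,0,-0.012,0],[-1,0,0,-0.024,0],[-1,0,0,-0.032,0],[-1,0,0,-0.032,0]]])

```text
time_s: 7.02
tcp_pos: [0.6076, 0.0637, 0.2666]
eef_rot: [180.0, 0.0, 173.2]
contact_force: [3.6, 3.9, -7.5]
gripper_width: 0.0137
gripper_force: 25.0
```

Raised 61.5 mm. From here I go in 1 mm steps.

drive_tool(increments=[[[-1,0,0,-0.008,0],[-1,0,0,-0.008,0],[-1,0,0,-0.012,0],[-1,0,0,-0.012,0]]])

```text
time_s: 7.52
tcp_pos: [0.6076, 0.0637, 0.2679]
eef_rot: [180.0, -0.0, 173.2]
contact_force: [3.0, 4.4, -8.1]
gripper_width: 0.0134
gripper_force: 25.0
```

drive_tool(increments=[[[-1,0,0,-0.008,0],[-1,0,0,-0.008,0]]])

```text
time_s: 7.78
tcp_pos: [0.6076, 0.0637, 0.2688]
eef_rot: [180.0, -0.0, 173.2]
contact_force: [3.4, 4.3, -9.1]
gripper_width: 0.014
gripper_force: 25.0
```

drive_tool(increments=[[[-1,0,0,-0.008,0],[-1,0,0,-0.008,0]]])

```text
time_s: 8.02
tcp_pos: [0.6076, 0.0638, 0.2697]
eef_rot: [180.0, -0.0, 173.2]
contact_force: [3.7, 3.8, -8.9]
gripper_width: 0.0139
gripper_force: 25.0
```

drive_tool(increments=[[[-1,0,0,-0.008,0],[-1,0,0,-0.008,0]]])

```text
time_s: 8.28
tcp_pos: [0.6076, 0.0637, 0.2707]
eef_rot: [180.0, -0.0, 173.2]
contact_force: [3.2, 4.4, -8.4]
gripper_width: 0.0138
gripper_force: 25.0
```

drive_tool(increments=[[[-1,0,0,-0.008,0],[-1,0,0,-0.008,0]]])

```text
time_s: 8.52
tcp_pos: [0.6076, 0.0638, 0.2715]
eef_rot: [180.0, -0.0, 173.2]
contact_force: [4.0, 3.8, -9.6]
gripper_width: 0.014
gripper_force: 25.0
```

drive_tool(increments=[[[-1,0,0,-0.005,0],[-1,0,0,-0.005,0]]])

```text
time_s: 8.78
tcp_pos: [0.6076, 0.0637, 0.2721]
eef_rot: [180.0, -0.0, 173.2]
contact_force: [4.5, 3.8, -9.6]
gripper_width: 0.0138
gripper_force: 25.0
```

drive_tool(increments=[[[-1,0,0,-0.006,0],[-1,0,0,-0.006,0]]])

```text
time_s: 9.02
tcp_pos: [0.6076, 0.0638, 0.2728]
eef_rot: [180.0, -0.0, 173.2]
contact_force: [4.0, 4.1, -10.4]
gripper_width: 0.0139
gripper_force: 25.0
```

drive_tool(increments=[[[-1,0,0,-0.006,0],[-1,0,0,-0.006,0]]])

```text
time_s: 9.28
tcp_pos: [0.6076, 0.0637, 0.2732]
eef_rot: [180.0, -0.0, 173.2]
contact_force: [5.7, 4.7, -12.1]
gripper_width: 0.0138
gripper_force: 25.0
```

drive_tool(increments=[[[-1,0,0,-0.006,0],[-1,0,0,-0.006,0]]])

```text
time_s: 9.52
tcp_pos: [0.6076, 0.0638, 0.2732]
eef_rot: [180.0, -0.1, 173.2]
contact_force: [6.7, 3.0, -15.1]
gripper_width: 0.0135
gripper_force: 25.0
```

The z position has stalled while the force rises, so this is the stop. One more small step, then lower to the notch.

drive_tool(increments=[[[-1,0,0,-0.005,0],[-1,0,0,-0.005,0],[-1,0,0,-0.005,0]]])

```text
time_s: 9.9
tcp_pos: [0.6075, 0.0638, 0.2733]
eef_rot: [180.0, -0.1, 173.2]
contact_force: [7.7, 2.5, -17.5]
gripper_width: 0.0139
gripper_force: 25.0
```

drive_tool(increments=[[[-1,0,0,0.015,0],[-1,0,0,0.035,0],[-1,0,0,0.055,0],[-1,0,0,0.07,0],[-1,0,0,0.07,0]]])

```text
time_s: 10.52
tcp_pos: [0.6076, 0.0637, 0.2671]
eef_rot: [180.0, 0.0, 173.2]
contact_force: [2.3, 4.8, -4.2]
gripper_width: 0.014
gripper_force: 25.0
```

drive_tool(increments=[[[-1,0,0,0.01,0],[-1,0,0,0.02,0],[-1,0,0,0.02,0]]])

```text
time_s: 10.9
tcp_pos: [0.6076, 0.0637, 0.2648]
eef_rot: [180.0, 0.0, 173.2]
contact_force: [2.1, 4.6, -3.9]
gripper_width: 0.0135
gripper_force: 25.0
```

drive_tool(increments=[[[1,0,0,0,0],[1,0,0,0,0],[1,0,0,0,0],[1,0,0,0,0],[1,0,0,0,0]]])

```text
time_s: 11.52
tcp_pos: [0.6076, 0.0633, 0.2645]
eef_rot: [-180.0, 0.0, 173.2]
contact_force: [0.0, -0.4, 0.2]
gripper_width: 0.0583
gripper_force: 0.0
```

drive_tool(increments=[[[1,0,0,-0.2,0],[1,0,0,-0.5,0],[1,0,0,-0.6,0],[1,0,0,-0.6,0]]])

```text
time_s: 12.02
tcp_pos: [0.6078, 0.0636, 0.337]
eef_rot: [180.0, 0.1, 173.2]
contact_force: [0.4, -0.1, -1.1]
gripper_width: 0.0872
gripper_force: 0.0
```

drive_tool(increments=[[[1,0.3,0.15,0,0],[1,0.6,0.3,0,0],[0,0.82,0.42,0,0],[-1,0.82,0.42,0,0]]])

```text
time_s: 12.52
tcp_pos: [0.5141, 0.1258, 0.3357]
eef_rot: [-180.0, -0.1, 173.3]
contact_force: [1.5, 0.2, 0.6]
gripper_width: 0.0729
gripper_force: 0.0
```

drive_tool(increments=[[[-1,0.3,0.15,0,0],[-1,0.6,0.3,0,0],[-1,0.82,0.41,0,0],[-1,0.82,0.41,0,0]]])

```text
time_s: 13.02
tcp_pos: [0.423, 0.186, 0.3359]
eef_rot: [-180.0, -0.0, 173.3]
contact_force: [0.0, 0.2, -0.4]
gripper_width: 0.0332
gripper_force: 0.0
```

```bash
python3 - <<'E'
from h import *
m,im=snap("wrist","w1.png");print(r.get_state()["tcp_pos"],proj(m,[.4641,.1816,.075]),proj(m,[.608,.0637,.281]))
cv2.imwrite("pics/s1c.png",cv2.resize(capture("scene")[150:280,210:370,::-1],None,fx=5,fy=4.5,interpolation=2))
E
```

```text
[0.42368582 0.18572113 0.33586248] [285.84355703 206.43720867] [146.93789514 493.59406468]
```

View pics/w1.png

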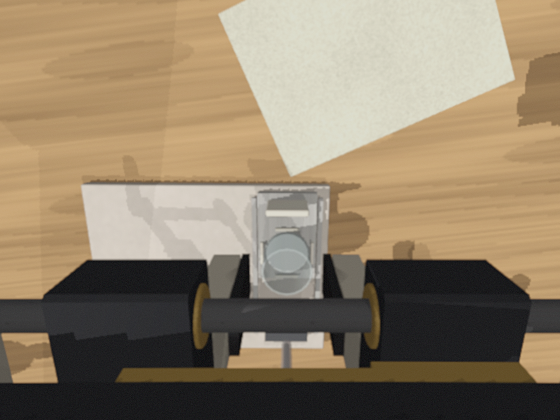

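The plate's top edge is at about (266–308, 206–215), which matches the predicted (286,206). I can descend behind it.

drive_tool(increments=[[[-1,0,0,0.3,0],[-1,0,0,0.6,0],[-1,0,0,0.9,0],[-1,0,0,1,0]]])

```text
time_s: 13.62
tcp_pos: [0.4237, 0.1842, 0.2141]
eef_rot: [-179.8, -0.2, 173.1]
contact_force: [0.3, -0.7, 0.3]
gripper_width: 0.0004
gripper_force: 0.0
```

drive_tool(increments=[[[-1,0,0,0.3,0],[-1,0,0,0.6,0],[-1,0,0,0.9,0],[-1,0,0,1,0]]])

```text
time_s: 14.12
tcp_pos: [0.424, 0.1849, 0.0952]
eef_rot: [-179.9, -0.1, 173.2]
contact_force: [-0.0, 0.3, 0.6]
gripper_width: 0.0
gripper_force: 0.0
```

drive_tool(increments=[[[-1,0,0,0.15,0],[-1,0,0,0.3,0],[-1,0,0,0.33,0],[-1,0,0,0.33,0]]])

```text
time_s: 14.62
tcp_pos: [0.4246, 0.186, 0.0576]
eef_rot: [180.0, 0.0, 173.2]
contact_force: [0.0, 1.0, -0.2]
gripper_width: 0.0004
gripper_force: 0.0
```

drive_tool(increments=[[[-1,-0.1,0,0,0],[-1,-0.18,0,0,0],[-1,-0.23,0,0,0],[-1,-0.28,0,0,0],[-1,-0.33,0,0,0]]])

```text
time_s: 15.25
tcp_pos: [0.4632, 0.1807, 0.0568]
eef_rot: [-180.0, -0.0, 173.2]
contact_force: [-3.4, 1.3, 2.6]
gripper_width: 0.0004
gripper_force: 1.7
```

drive_tool(increments=[[[-1,-0.06,0,0,0],[-1,-0.12,0,0,0],[-1,-0.18,0,0,0],[-1,-0.24,0,0,0],[-1,-0.3,0,0,0]]])

```text
time_s: 15.88
tcp_pos: [0.4993, 0.1763, 0.0567]
eef_rot: [-180.0, -0.0, 173.2]
contact_force: [-3.8, -1.2, 2.1]
gripper_width: 0.0002
gripper_force: 1.7
```

drive_tool(increments=[[[-1,-0.06,0,0,0],[-1,-0.12,0,0,0],[-1,-0.17,0,0,0],[-1,-0.21,0,0,0],[-1,-0.23,0,0,0]]])

```text
time_s: 16.5
tcp_pos: [0.5266, 0.1732, 0.0567]
eef_rot: [-180.0, -0.0, 173.2]
contact_force: [-3.8, -2.5, -0.7]
gripper_width: 0.0003
gripper_force: 1.6
```

drive_tool(increments=[[[-1,-0.02,0,0,0],[-1,-0.04,0,0,0],[-1,-0.05,0,0,0],[-1,-0.05,0,0,0]]])

```text
time_s: 17.0
tcp_pos: [0.5325, 0.1728, 0.0568]
eef_rot: [180.0, 0.0, 173.2]
contact_force: [-3.9, -2.5, -0.6]
gripper_width: 0.0004
gripper_force: 1.2
```

drive_tool(increments=[[[-1,-0.01,0,0,0],[-1,-0.02,0,0,0],[-1,-0.02,0,0,0]]])

```text
time_s: 17.38
tcp_pos: [0.535, 0.1725, 0.0569]
eef_rot: [180.0, 0.0, 173.2]
contact_force: [-3.2, -0.9, -1.8]
gripper_width: 0.0004
gripper_force: 1.2
```

drive_tool(increments=[[[-1,-0.008,0,0,0],[-1,-0.008,0,0,0]]])

```text
time_s: 17.62
tcp_pos: [0.5359, 0.1724, 0.0569]
eef_rot: [180.0, 0.0, 173.2]
contact_force: [-2.8, 0.1, -2.2]
gripper_width: 0.0006
gripper_force: 1.2
```

drive_tool(increments=[[[-1,-0.008,0,0,0],[-1,-0.014,0,0,0],[-1,-0.014,0,0,0]]])

```text
time_s: 18.0
tcp_pos: [0.5376, 0.1722, 0.0569]
eef_rot: [180.0, 0.0, 173.2]
contact_force: [-2.4, 0.7, -1.9]
gripper_width: 0.0004
gripper_force: 1.2
```

drive_tool(increments=[[[-1,-0.01,0,0,0],[-1,-0.01,0,0,0]]])

```text
time_s: 18.25
tcp_pos: [0.5388, 0.172, 0.0569]
eef_rot: [180.0, 0.0, 173.2]
contact_force: [-2.4, 0.7, -1.8]
gripper_width: 0.0006
gripper_force: 1.2
```

drive_tool(increments=[[[-1,-0.01,0,0,0],[-1,-0.01,0,0,0]]])

```text
time_s: 18.5
tcp_pos: [0.5388, 0.172, 0.0568]
eef_rot: [-180.0, -0.1, 173.2]
contact_force: [-8.4, 3.5, 2.4]
gripper_width: 0.0003
gripper_force: 4.3
```

The carriage has stalled with a rise in force, so it is home. I'll back off and rise.

drive_tool(increments=[[[-1,0.02,0,0,0],[-1,0.1,0,0,0],[-1,0.3,0,0,0],[-1,0.5,0,0,0],[-1,0.5,0,0,0]]])

```text
time_s: 19.12
tcp_pos: [0.479, 0.179, 0.0573]
eef_rot: [180.0, 0.0, 173.3]
contact_force: [0.6, 1.1, 0.4]
gripper_width: 0.0002
gripper_force: 0.0
```

drive_tool(increments=[[[-1,0,0,-0.4,0],[-1,0,0,-0.8,0],[-1,0,0,-1,0],[-1,0,0,-1,0]]])

```text
time_s: 19.62
tcp_pos: [0.4818, 0.1798, 0.1794]
eef_rot: [179.8, 0.2, 173.2]
contact_force: [-0.1, 0.6, -1.3]
gripper_width: 0.0005
gripper_force: 0.0
```

```bash
python3 - <<'E'
from h import *
m,im=snap("top","t1.png");print(r.get_state()["tcp_pos"])
a=im[165:295,180:330,::-1];ms=camera_model("scene");b=capture("scene")[140:270,210:360,::-1]
cv2.imwrite("pics/ts1.png",cv2.resize(np.hstack([a,b]),(800,347),interpolation=2))
o=np.array([.608,.0637]);ey=np.array([.12,.993])
P=o+.1*ey; print("beaker rim home px",proj(m,[*P,.087]),"cap raised",proj(m,[*P,.247]))
E
```

```text
[0.48090747 0.17925583 0.17777895]
beaker rim home px [213.88530556 207.40322573] cap raised [200.71538483 189.35530246]
```

View pics/ts1.png

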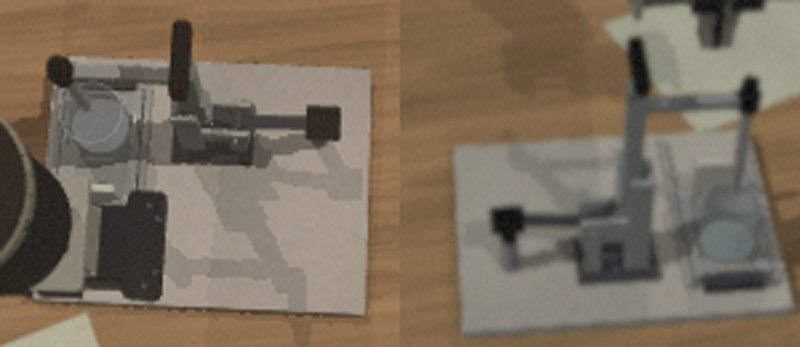

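Confirmed: the rail hangs raised and the beaker is under the probe. The gripper body would meet the column during the press, so I'll rise, turn 90° and go over the tab.

drive_tool(increments=[[[-1,0,0,-0.3,-0.028],[-1,0,0,-0.6,-0.056],[-1,0,0,-0.9,-0.084],[-1,0,0,-1,-0.112],[-1,0,0,-1,-0.135]]])

```text
time_s: 20.35
tcp_pos: [0.4805, 0.179, 0.2968]
eef_rot: [-180.0, 0.0, -137.9]
contact_force: [0.0, 0.7, 0.2]
gripper_width: 0.0007
gripper_force: 0.0
```

drive_tool(increments=[[[-1,0,0,-0.3,-0.028],[-1,0,0,-0.5,-0.056],[-1,0,0,-0.5,-0.084],[-1,0,0,-0.5,-0.115],[-1,0,0,-0.5,-0.115]]])

```text
time_s: 20.98
tcp_pos: [0.4801, 0.1788, 0.3555]
eef_rot: [179.9, -0.1, -96.8]
contact_force: [-0.4, 0.2, 0.0]
gripper_width: 0.0004
gripper_force: 0.0
```

drive_tool(increments=[[[-1,0.3,-0.2,0,0],[-1,0.6,-0.4,0,0],[-1,0.9,-0.6,0,0],[-1,0.9,-0.6,0,0]]])

```text
time_s: 21.48
tcp_pos: [0.5397, 0.061, 0.3555]
eef_rot: [179.9, -0.1, -97.2]
contact_force: [-0.4, 0.3, -0.3]
gripper_width: 0.0009
gripper_force: 0.0
```

drive_tool(increments=[[[-1,0.3,-0.2,0,0],[-1,0.6,-0.4,0,0],[-1,0.89,-0.57,0,0],[-1,0.89,-0.57,0,0],[-1,0.89,-0.57,0,0]]])

```text
time_s: 22.1
tcp_pos: [0.594, -0.0506, 0.3561]
eef_rot: [179.9, -0.0, -96.9]
contact_force: [-0.3, 0.6, -0.3]
gripper_width: 0.0004
gripper_force: 0.0
```

```bash
python3 - <<'E'
from h import *
m,im=snap("wrist","w2.png");s=r.get_state();print(s["tcp_pos"],s["eef_rot"],s["joints"].round(0),proj(m,[.5945,-.0512,.087]))
dk=(im.max(2)<48).astype(np.uint8)
n,l,st,ce=cv2.connectedComponentsWithStats(dk)
for i in range(1,n):
    if 100<st[i,4]<20000: print(st[i],ce[i].round(1),onz(m,*ce[i],.087).round(4))
E
```

```text
[ 0.59402371 -0.05023412  0.35648338] [ 1.79969833e+02  2.10272591e-03 -9.68466334e+01] [ 14.  10.   2.  -0. -82. -21.] [286.12004249 168.99728499]
[273 156  25  27 637] [285. 169.] [ 0.5957 -0.0513  0.087 ]
[277 254   8  44 273] [280.4 276.9] [0.6176 0.0811 0.087 ]
[288 254   8  44 269] [291.5 277. ] [0.604 0.083 0.087]
[ 126  261  144   33 4162] [203.5 277.1] [0.7114 0.0699 0.087 ]
[ 303  261  145   34 4178] [368.5 277.2] [0.5101 0.0945 0.087 ]
[208 318  29  20 103] [221.1 328.7] [0.7024 0.1446 0.087 ]
[425 331  21  30 112] [439.5 347.9] [0.4243 0.2073 0.087 ]
[276 332  21  35 634] [285.7 349.7] [0.6238 0.1861 0.087 ]
[388 333  22  23 101] [396.3 343.7] [0.4798 0.1943 0.087 ]
[235 348  29  19 111] [246.7 358.9] [0.6765 0.1941 0.087 ]
```

Tab found at (0.5957, -0.0513), which is beneath the fingertips. Descending.

drive_tool(increments=[[[-1,0,0,0.3,0],[-1,0,0,0.6,0],[-1,0,0,0.9,0],[-1,0,0,1,0]]])

```text
time_s: 22.65
tcp_pos: [0.5929, -0.05, 0.235]
eef_rot: [179.8, -0.0, -96.8]
contact_force: [0.6, -0.2, 0.8]
gripper_width: 0.0002
gripper_force: 0.0
```

drive_tool(increments=[[[-1,0,0,0.3,0],[-1,0,0,0.6,0],[-1,0,0,0.9,0],[-1,0,0,1,0],[-1,0,0,1,0]]])

```text
time_s: 23.28
tcp_pos: [0.5946, -0.0506, 0.1174]
eef_rot: [-180.0, -0.0, -96.8]
contact_force: [-0.1, 0.8, 0.2]
gripper_width: 0.0007
gripper_force: 0.0
```

drive_tool(increments=[[[-1,0,0,0.05,0],[-1,0,0,0.1,0],[-1,0,0,0.15,0],[-1,0,0,0.2,0],[-1,0,0,0.2,0]]])

```text
time_s: 23.9
tcp_pos: [0.5943, -0.0513, 0.0927]
eef_rot: [180.0, -0.0, -96.8]
contact_force: [-0.0, -2.6, 1.7]
gripper_width: 0.0008
gripper_force: 1.0
```

drive_tool(increments=[[[-1,0,0,0.025,0],[-1,0,0,0.05,0],[-1,0,0,0.07,0],[-1,0,0,0.07,0]]])

```text
time_s: 24.4
tcp_pos: [0.5943, -0.0511, 0.0843]
eef_rot: [180.0, -0.0, -96.8]
contact_force: [-0.3, -3.3, 2.8]
gripper_width: 0.0004
gripper_force: 1.8
```

drive_tool(increments=[[[-1,0,0,0.01,0],[-1,0,0,0.015,0],[-1,0,0,0.015,0]]])

```text
time_s: 24.78
tcp_pos: [0.5944, -0.0512, 0.0836]
eef_rot: [-180.0, -0.0, -96.8]
contact_force: [-2.3, -3.7, 10.5]
gripper_width: 0.0002
gripper_force: 5.4
```

drive_tool(increments=[[[-1,0,0,0.008,0],[-1,0,0,0.008,0],[-1,0,0,0.008,0]]])

```text
time_s: 25.15
tcp_pos: [0.5945, -0.0512, 0.0833]
eef_rot: [-179.9, -0.0, -96.7]
contact_force: [-4.6, -3.6, 15.3]
gripper_width: 0.0005
gripper_force: 7.9
```

The tab is on the buffer. I'll ease off a little and hold while the probe sinks.

drive_tool(increments=[[[-1,0,0,-0.01,0],[-1,0,0,-0.01,0],[-1,0,0,-0.01,0],[-1,0,0,-0.01,0],[-1,0,0,-0.01,0]]])

```text
time_s: 25.78
tcp_pos: [0.5944, -0.0512, 0.0837]
eef_rot: [-180.0, -0.0, -96.8]
contact_force: [-1.9, -3.5, 10.0]
gripper_width: 0.0004
gripper_force: 4.7
```

drive_tool(increments=[[[-1,0,0,0,0],[-1,0,0,0,0],[-1,0,0,0,0],[-1,0,0,0,0],[-1,0,0,0,0]]])

```text
time_s: 26.4
tcp_pos: [0.5944, -0.0512, 0.0837]
eef_rot: [-180.0, -0.0, -96.8]
contact_force: [-3.4, -4.4, 8.7]
gripper_width: 0.0004
gripper_force: 4.7
```

drive_tool(increments=[[[-1,0,0,0,0],[-1,0,0,0,0],[-1,0,0,0,0],[-1,0,0,0,0],[-1,0,0,0,0]]])

```text
time_s: 27.02
tcp_pos: [0.5944, -0.0511, 0.0837]
eef_rot: [-180.0, -0.0, -96.8]
contact_force: [-1.5, -4.1, 9.2]
gripper_width: 0.0004
gripper_force: 4.7
```

drive_tool(increments=[[[-1,0,0,0,0],[-1,0,0,0,0],[-1,0,0,0,0],[-1,0,0,0,0],[-1,0,0,0,0]]])

```text
time_s: 27.65
tcp_pos: [0.5944, -0.0512, 0.0837]
eef_rot: [-180.0, -0.0, -96.8]
contact_force: [-2.3, -4.0, 9.6]
gripper_width: 0.0001
gripper_force: 4.7
```

```bash
python3 - <<'E'
from h import *
m=camera_model("scene");b=capture("scene")[140:270,210:360,::-1]
cv2.imwrite("pics/s2.png",cv2.resize(b,(600,520),interpolation=2))
for z in(.222,.281): p=proj(m,[.608,.0637,z]);print((p-[210,140])*4)
E
```

```text
[352.99486229 155.83902355]
[358.07164792  80.16425856]
```

View pics/s2.png

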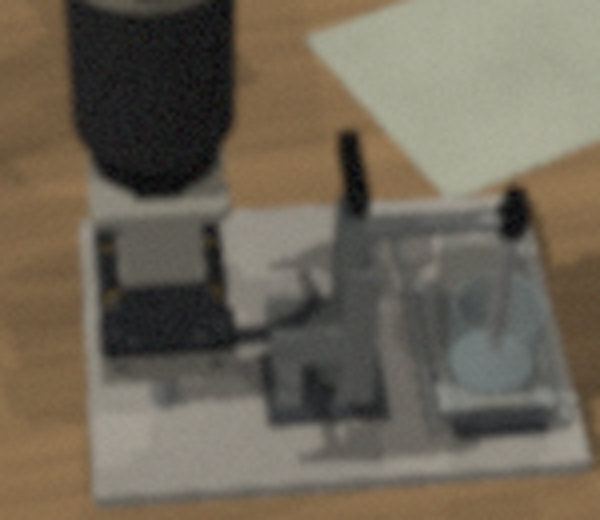

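The bar's top is at about (352,160), matching the prediction for rail down (353,156), with the probe in the beaker. One short extra hold, then release.

drive_tool(increments=[[[-1,0,0,0,0],[-1,0,0,0,0],[-1,0,0,0,0],[-1,0,0,0,0],[-1,0,0,0,0]]])

```text
time_s: 28.32
tcp_pos: [0.5944, -0.0511, 0.0837]
eef_rot: [-180.0, -0.0, -96.8]
contact_force: [-1.8, -4.1, 9.1]
gripper_width: 0.0005
gripper_force: 4.7
```

drive_tool(increments=[[[-1,0,0,-0.05,0],[-1,0,0,-0.1,0],[-1,0,0,-0.15,0],[-1,0,0,-0.3,0],[-1,0,0,-0.6,0]]])

```text
time_s: 28.95
tcp_pos: [0.5929, -0.0507, 0.1539]
eef_rot: [179.8, -0.0, -96.8]
contact_force: [0.7, 0.9, 1.2]
gripper_width: 0.0003
gripper_force: 0.0
```

drive_tool(increments=[[[-1,0,0,-0.4,0],[-1,0,0,-0.8,0],[-1,0,0,-1,0],[-1,0,0,-1,0]]])

```text
time_s: 29.45
tcp_pos: [0.595, -0.0505, 0.2772]
eef_rot: [-179.8, 0.1, -96.8]
contact_force: [-0.9, 0.3, -0.3]
gripper_width: 0.0005
gripper_force: 0.0
```

```bash
python3 - <<'E'
from h import *
b=capture("scene")[140:270,210:360,::-1];a=capture("top")[165:295,180:330,::-1]
cv2.imwrite("pics/f.png",cv2.resize(np.hstack([a,b]),(800,347),interpolation=2))
print(r.get_state()["contact_force"])
E
```

```text
[-0.43696609  0.0139898  -0.55527775]
```

View pics/f.png

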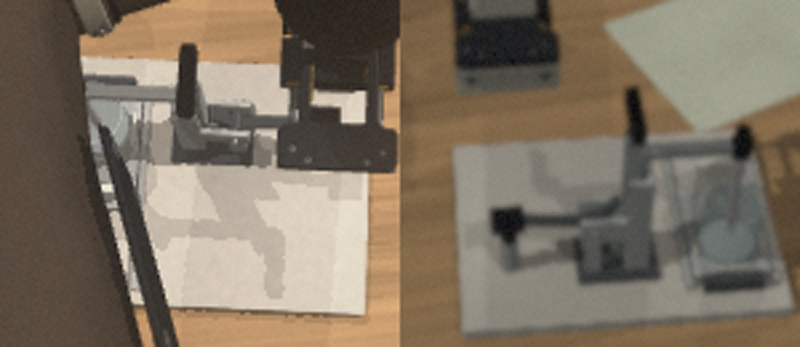

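The rail is down, the probe is in the beaker, the tab has sprung back and the robot is clear of everything.

```bash
python3 -c "
from plant import job
print(job.close_job())"
```

```text
the job is handed in; nothing more can be done
None
```

I handed the job in after about 29.5 s of robot time: the rail was pulled to its end stop at about 68 mm and hung on its pawl, the carriage was pushed home, and the probe was lowered into the beaker and the tab released. The last pictures show this end state, but the hand-in returned no verdict.

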